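# Fit the keyed sample carousel on its drive shaft

## Robot

A 6-joint arm with a two-finger parallel gripper is mounted at the origin on the work surface. World frame = base frame: x ahead of the robot, y to its left, z up, the work surface at z = 0. Lengths are in m, angles in degrees, forces in N, time in s.
With the tool pointing down it reaches from about 0.25 to 0.725 m from the base axis. Payload 9.7 kg.
Tool frame: the origin (TCP) lies at the very end of the fingers, on their centre line; the grasp point (between the pads) lies 19 mm behind it; x points along the fingers, y is the direction in which the jaws open and shut, and the axes are right-handed (so a half turn about x gives the same grasp; the last joint's range is limited). The gripper opens to 85 mm and grips with 20 to 120 N. Pads are 22 mm wide; open, the fingers measure 114 mm over their backs; the gripper's body (76 mm by 85 mm) begins 54 mm behind the grasp point. The pads swing forward as they close: fully open they stand 13 mm farther back than shut.
Start: joints at [-75.229, 4.979, 10.078, 95.1, 0, 90], TCP at [0.14, -0.532, 0.231] pointing down, gripper open.
Joint ranges: [-179.16, 179.16], [-48.56, 103.87], [-65.8, 70.77], [-126.05, 130.52], [-82.76, 87.17], [-180, 180]. Speed limits (degrees/s): [127.2, 127.2, 147.25, 180, 180, 180].

## Interface

Orientations are given as [roll, pitch, yaw] about the fixed x, y, z axes, in that order (R = Rz(yaw) Ry(pitch) Rx(roll)).
In Python, from workcell import get_obs, cams, bot gives the robot as it stands.
- The arm moves only by the tool apply_moves, never from a script. Its argument "rows" is a list that holds one entry, the list of rows, each a list of 7 numbers: the shift along the tool's x, y, z in mm, then the turn, a rotation vector about the tool's x, y, z in rad, then the opening, from 0 (shut) to 1 (fully open). A call has 1 to 20 rows; each row is the pose to reach, as a shift and turn from the pose measured when the call began, along the tool's axes at that moment; what a row does not reach only later rows make up. A row lasts 1/10 s, in which the tool goes at most 50 mm and 8.59 degrees, less where a joint would pass 70% of its speed; a pose out of reach is approached as far as the arm can. A call with a gripper value outside its range is refused whole. The fingers move at their own pace and stop on an object; "newtons" is the grip in N (left out, the last holds). Time passes only in rows, so rows that repeat a pose let the fingers close. It gives the time, the measured TCP pose, the force and the opening at its end, in the units of the state.
- get_obs(): the state, without advancing time (a new reading comes with each control period).
- cams.camera(name): name is "scene" or "top" or "wrist"; returns a dict with "pixels" (480x640x3 uint8, red, green, blue), "range_z" (480x640 float32, m along the optical axis (not along the pixel's ray), 0 where there is no reading), "fx", "fy", "cx", "cy" (pixels), "eye" and "attitude" of the camera in the world. Camera axes: x right, y up, looking along -z (the intrinsics and any distortion apply to the point x, -y, -z); pixel columns grow to the right and rows downward; lengths in m; the calibration is good to about 2 mm. A picture is of the moment at which its call begins.
- bot.job_done(): hands the job in, once; it reports no verdict.
Trained networks look in a picture, given as the dict that the camera call returned (one of the last four; its "shot" number tells which), for a name from the list of things; names that differ only in an ending like _2 or _b are one class to them, and where a whole thing is asked for, a point or a joint stands for the part that bears it (a point fixed in the world has none). Each returns a list of dicts, best first, with "confidence" (0 to 1); they miss things now and then, are a little off and sometimes report something else, mostly with a low value. They report only what shows in the picture. A call takes as long as a camera call.
- cams.find_in(label, picture): "at" ([x, y, z] in m, in world coordinates, good to about 4 mm: the middle of the surface that is visible of it).
The state is a dict: "time": time; "q": joint angles; "qd": joint speeds; "joint_efforts": joint torques, N m; "ee_pos": TCP position; "tcp_rot": TCP orientation; "wrist_force": force on the tool from outside, world axes, zero at the start; "torque": the same for the moment, N m; "opening": finger opening in m.
Only numpy, scipy, OpenCV 4.12 (cv2) and the standard library are available. Lean on these libraries where they do the work, as an engineer would, in place of code of your own. Each camera call takes 0.05 s, during which the arm holds its last target.

## Task

Put the white sample carousel on the shaft of the orange drive unit: slip its hub over the shaft, down onto the key, then turn it under light pressure until the keyway finds the key and let it down fully home, flat on the seat, and let go. Be gentle: neither ram nor force the hub against the shaft, key or seat, do not let it fall from a height, and leave the amber jar and the beaker standing where they are.

Things in the scene. Friction and masses are not known exactly. Their poses are not given: they have to be found in the camera images.
- carousel: The loose white sample carousel: a disc 120 mm across, 8 mm thick, eight dark sockets, with an aluminium hub block in the middle, about 0.35 kg. Origin: centre of its underside, on the bore's axis; z up. Starts on a round blue mat 3 mm thick, 160 mm across.
- hub (a point): Centre of the carousel's hub, on the bore's axis, 24 mm above its underside and 24 mm below the hub's top. The hub is 52 mm along its x and 48 mm along its y; its +y and -y sides are parallel flats to grip from above. z up, same frame as the carousel.
- keyway (a point): Red mark on the hub's top, 24 mm to +x of the bore's axis: it shows the side of the keyway, as does a red stripe on the disc. The bore is 28 mm wide; the one keyway, on its +x side, is 7.6 mm wide and 8 mm deep; both go right through. Same frame as the carousel.
- drive: The orange drive unit, a block 170 x 170 mm and 70 mm tall, fixed to the bench. Origin: centre of its underside, on the shaft's axis; z up; its little screen faces -x.
- seat (a point): Centre of the drive unit's steel seat (a flange 60 mm across, 85 mm above the bench) on the shaft's axis; frame of the drive unit. Through it rises the shaft, 26 mm thick. A brass key, 6 mm wide, stands out 6 mm from the shaft's side and reaches from the seat to 22 mm above it: there it stops the hub's underside unless keyway and key are in line.
- shaft_top (a point): Top of the steel shaft, 60 mm above the seat; the top 10 mm taper to 14 mm wide. The shaft has stopped anywhere with its key 0.2 to 1.6 rad from the drive unit's +x, anticlockwise seen from above (towards its +y). This angle is not measured: find it by feel (or by eye). The shaft is held by gear friction and gives way at about 0.15 N m (about 10 N at the key).
- bottle_mid (a point): Bystander to leave standing where it is: amber glass jar, 52 mm across, 120 mm tall; the point is half-way up.
- beaker_mid (a point): Bystander to leave standing where it is: open glass beaker, 64 mm across, 85 mm tall; the point is half-way up.

How it is judged:
By the outcome, as a careful person would: the job done as asked, in the order asked, and still so for the second after the job is handed in, with the robot touching nothing.
It also fails if it takes over 64 s, if anything falls off the work surface, if the arm or the gripper's body presses on something with over 40 N, if the wrist force passes 120 N, or if a joint passes its speed limit or range.

## Working session

There is one attempt and no reset: what is moved stays moved. The work goes in short steps, Python scripts to look and compute and a tool call to move; the robot and the scene stay as the last step left them, time stands still between calls to the robot, and variables do not carry over. Pictures are saved under pics/ and viewed, and the job is handed in when it is done.

Besides the shell and the picture viewer there is one more tool, called after "Call:" in YAML: its name, and indented under it one key for each argument. apply_moves: Moves the arm, as the interface text tells. Its arguments: {"type":"object","properties":{"rows":{"type":"array"},"newtons":{"type":"number"}},"required":["rows"]}

```bash
ls; mkdir -p pics; cat > h.py <<'E'
import numpy as np, cv2
from workcell import get_obs, cams, bot
def save(p,n): cv2.imwrite('pics/'+n+'.png', cv2.cvtColor(p['pixels'],cv2.COLOR_RGB2BGR))
E
python3 - <<'E'
from h import *
o=get_obs(); print(o)
for n in ['scene','top','wrist']:
    p=cams.camera(n); save(p,n+'0')
    print(n,[ (k,p[k]) for k in p if k not in('pixels','range_z')])
    for l in ['carousel','hub','keyway','drive','seat','shaft_top','bottle_mid','beaker_mid']:
        print(l,[(np.round(d['at'],4).tolist(),round(d['confidence'],2)) for d in cams.find_in(l,p)])
E
```

```text
pics
{'time': 0.0, 'q': array([-7.52295017e+01,  5.01000209e+00,  1.00349723e+01,  9.50990954e+01,
        1.60862411e-04,  9.00002966e+01]), 'qd': array([-0.04668068,  0.04824423, -0.10610458,  0.07339024, -0.01513108,
       -0.01477676]), 'joint_efforts': array([-1.00612131e-03, -5.20387495e+01,  4.64805365e+01,  1.61685707e-02,
       -3.17483580e-05,  1.14534421e-05]), 'ee_pos': array([ 0.14016497, -0.53160818,  0.23059824]), 'tcp_rot': array([-90.12404331,  89.92587462, 104.64615831]), 'wrist_force': array([ 0.45230112, -0.1069567 ,  0.28694955]), 'torque': array([ 0.04710243,  0.06540231, -0.01683018]), 'opening': 0.08532477056142847}
scene [('fx', 567.8117319283815), ('fy', 567.8117319283815), ('cx', 320.34820448060657), ('cy', 246.0436074662725), ('eye', array([ 1.22754232, -0.60717695,  0.72749191])), ('attitude', array([57.81119521,  0.99429928, 41.55415255])), ('shot', 1)]
carousel [([0.5837, 0.1963, 0.0169], 0.69)]
hub [([0.5853, 0.195, 0.0089], 0.73)]
keyway [([0.5868, 0.1932, 0.0146], 0.87)]
drive [([0.5217, -0.2199, 0.0679], 0.79)]
seat [([0.5207, -0.2206, 0.0706], 0.
[... 411 characters left out ...]
shot', 2)]
carousel [([0.5624, 0.2124, 0.0105], 0.77)]
hub [([0.5708, 0.2091, 0.0108], 0.6)]
keyway [([0.5686, 0.21, 0.0109], 0.74)]
drive [([0.4776, -0.1823, 0.0692], 0.9)]
seat [([0.4843, -0.1833, 0.0703], 0.82)]
shaft_top [([0.4815, -0.1842, 0.0641], 0.73)]
bottle_mid [([0.7054, 0.0111, 0.1216], 0.89)]
beaker_mid [([0.6136, 0.4298, 0.0422], 0.9)]
wrist [('fx', 382.22518599852106), ('fy', 382.22518599852106), ('cx', 321.3217925355792), ('cy', 236.24693288010099), ('eye', array([ 0.21896664, -0.51154498,  0.37503669])), ('attitude', array([-1.83432959e+01,  5.14463411e-02, -7.52209477e+01])), ('shot', 3)]
carousel []
hub []
keyway []
drive []
seat []
shaft_top []
bottle_mid []
beaker_mid []
```

View pics/scene0.png

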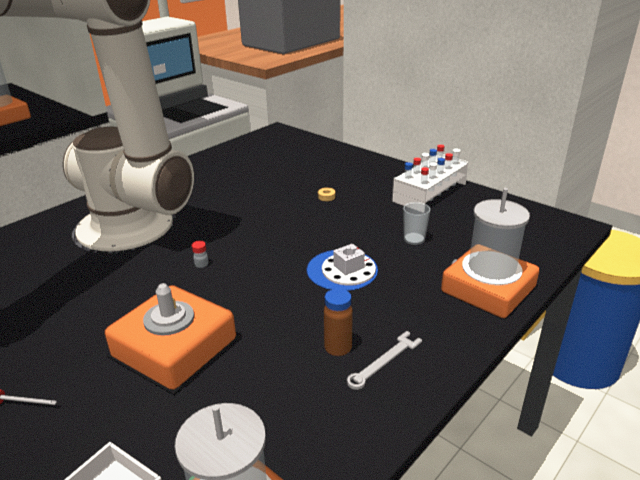

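View pics/top0.png

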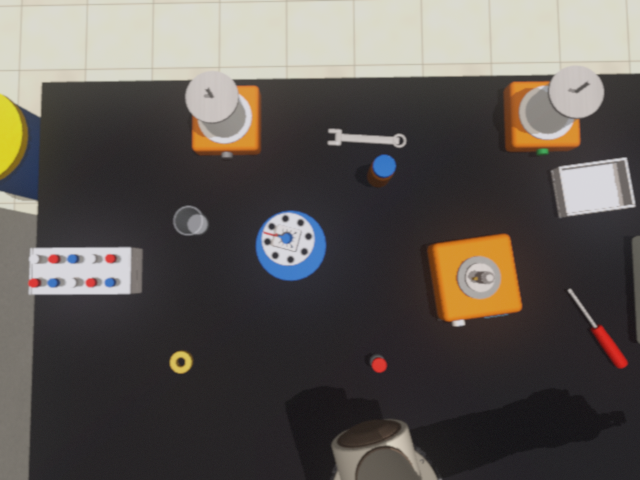

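View pics/wrist0.png

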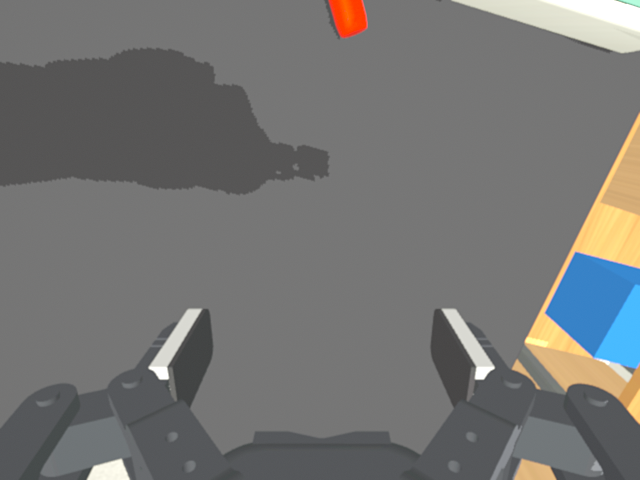

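```bash
cat >> h.py <<'E'
from scipy.spatial.transform import Rotation as Ro
def cloud(p):
    z=p['range_z'].astype(float); v,u=np.mgrid[:480,:640]
    X=np.stack([(u-p['cx'])/p['fx']*z, -(v-p['cy'])/p['fy']*z, -z],-1)
    W=X@Ro.from_euler('xyz',p['attitude'],degrees=True).as_matrix().T+p['eye']
    W[z<=0]=np.nan
    return W
def proj(p,w):
    c=(np.atleast_2d(w)-p['eye'])@Ro.from_euler('xyz',p['attitude'],degrees=True).as_matrix()
    return np.stack([p['cx']+p['fx']*c[:,0]/-c[:,2], p['cy']-p['fy']*c[:,1]/-c[:,2]],-1)
E
python3 - <<'E'
from h import *
for n in ['scene','top']:
    p=cams.camera(n); W=cloud(p); np.savez('c_'+n,W=W,px=p['pixels'])
    im=p['pixels'].astype(int)
    pts=[(165,290),(350,250),(340,300),(330,265)] if n=='scene' else [(487,278),(478,278),(440,300),(288,238),(283,238),(380,165),(265,270)]
    for u,v in pts: print(n,u,v,np.round(W[v,u],4))
    # table z plane
    ok=np.isfinite(W[...,2])&(abs(W[...,2])<.01)&(im.sum(-1)<60)
    A=np.c_[W[ok][:,:2],np.ones(ok.sum())]; print('table', np.linalg.lstsq(A,W[ok][:,2],rcond=None)[0], ok.sum())
    R,G,B=im[...,0],im[...,1],im[...,2]
    def st(nm,m):
        q=W[m&np.isfinite(W[...,0])]; print(nm,len(q),q.mean(0).round(4),q.min(0).round(4),q.max(0).round(4))
    org=(R>180)&(G>60)&(G<160)&(B<60)
    reg=(W[...,0]<.62)&(W[...,1]<-.05)
    st('drive top',org&reg&(abs(W[...,2]-.07)<.006))
    st('steel seat',reg&~org&(abs(W[...,2]-.085)<.005))
    st('shaft',reg&(W[...,2]>.1)&(W[...,2]<.16)&(abs(W[...,0]-.48)<.06)&(abs(W[...,1]+.18)<.06))
    r2=(abs(W[...,0]-.57)<.1)&(abs(W[...,1]-.2)<.1)
    st('hub',r2&(W[...,2]>.042)&(W[...,2]<.065))
    st('white',r2&(R>200)&(G>200)&(B>200)&(W[...,2]<.02))
    st('mat',r2&(B>130)&(R<60))
    st('red',r2&(R>150)&(G<70))
p=cams.camera('top');im=p['pixels']
c=cv2.resize(im[190:310,220:360],None,fx=5,fy=5,interpolation=cv2.INTER_CUBIC); cv2.imwrite('pics/ctop.png',c[...,::-1])
c=cv2.resize(im[220:330,420:530],None,fx=5,fy=5,interpolation=cv2.INTER_CUBIC); cv2.imwrite('pics/dtop.png',c[...,::-1])
E
```

```text
scene 165 290 [ 0.488  -0.1969  0.1396]
scene 350 250 [0.5647 0.222  0.0488]
scene 340 300 [ 0.7224 -0.0015  0.1196]
scene 330 265 [0.5316 0.1919 0.0098]
table [-0.0035995  -0.00137924  0.00023193] 3346
drive top 21 [ 0.5347 -0.1498  0.0657] [ 0.3999 -0.2405  0.064 ] [ 0.5712 -0.1067  0.0716]
steel seat 634 [ 0.3143 -0.1659  0.0844] [-0.4568 -0.2355  0.08  ] [ 0.5277 -0.0506  0.09  ]
shaft 375 [ 0.4875 -0.2003  0.1247] [ 0.4711 -0.2108  0.1   ] [ 0.4954 -0.1782  0.1461]
hub 340 [0.5718 0.2084 0.0488] [0.5386 0.1795 0.042 ] [0.6012 0.243  0.0547]
white 567 [0.5793 0.1963 0.0101] [ 0.4866  0.1513 -0.0027] [0.6288 0.2817 0.0181]
mat 422 [0.5493 0.1749 0.0021] [ 0.4708  0.1124 -0.0026] [0.6359 0.2836 0.0069]<stdin>:12: RuntimeWarning: Mean of empty slice.
  ret = um.true_divide(
Traceback (most recent call last):
ValueError: zero-size array to reduction operation minimum which has no identity
```

```bash

python3 - <<'E'
from h import *
n='top'
p=cams.camera(n); W=cloud(p); np.savez('c_'+n,W=W,px=p['pixels'])
im=p['pixels'].astype(int)
for u,v in [(487,278),(478,290),(440,300),(288,238),(280,238),(300,238),(380,165),(265,270)]: print(n,u,v,np.round(W[v,u],4),im[v,u])
R,G,B=im[...,0],im[...,1],im[...,2]
def st(nm,m):
    q=W[m&np.isfinite(W[...,0])]; print(nm,len(q))
    if len(q): print(q.mean(0).round(4),q.min(0).round(4),q.max(0).round(4))
    if len(q)>10:
        rc=cv2.minAreaRect((q[:,:2]*1000).astype(np.float32)); print('rect',rc)
reg=(W[...,0]<.62)&(W[...,1]<-.05)&(W[...,0]>.3)
st('drive top',reg&(abs(W[...,2]-.07)<.006))
st('steel seat',reg&(abs(W[...,2]-.085)<.004))
st('shaft',reg&(W[...,2]>.115)&(W[...,2]<.16)&(abs(W[...,0]-.48)<.06)&(abs(W[...,1]+.18)<.06))
r2=(abs(W[...,0]-.57)<.1)&(abs(W[...,1]-.2)<.1)
st('hub',r2&(W[...,2]>.042)&(W[...,2]<.065))
st('disc',r2&(G>150)&(W[...,2]<.02))
st('mat',r2&(B>130)&(R<60))
st('red',r2&(R>150)&(G<70))
c=cv2.resize(p['pixels'][190:310,220:360],None,fx=5,fy=5,interpolation=cv2.INTER_CUBIC); cv2.imwrite('pics/ctop.png',c[...,::-1])
c=cv2.resize(p['pixels'][220:330,420:530],None,fx=5,fy=5,interpolation=cv2.INTER_CUBIC); cv2.imwrite('pics/dtop.png',c[...,::-1])
p=cams.camera('scene')
c=cv2.resize(p['pixels'][230:330,290:400],None,fx=5,fy=5,interpolation=cv2.INTER_CUBIC); cv2.imwrite('pics/cscene.png',c[...,::-1])
c=cv2.resize(p['pixels'][270:390,90:240],None,fx=5,fy=5,interpolation=cv2.INTER_CUBIC); cv2.imwrite('pics/dscene.png',c[...,::-1])
E
```

```text
top 487 278 [ 0.4805 -0.191   0.1412] [200 193 190]
top 478 290 [ 0.455  -0.1896  0.0849] [209 202 199]
top 440 300 [ 0.4331 -0.1169  0.0555] [127  66  18]
top 288 238 [ 0.5732  0.2134 -0.0023] [ 66 122 194]
top 280 238 [0.5699 0.2276 0.047 ] [161 167 188]
top 300 238 [0.5723 0.1854 0.0073] [195 193 198]
top 380 165 [0.7141 0.0144 0.1213] [ 57 119 195]
top 265 270 [0.5002 0.2659 0.0007] [49 61 93]
drive top 4607
[ 0.4814 -0.1934  0.0683] [ 0.3912 -0.2852  0.064 ] [ 0.5713 -0.1026  0.076 ]
rect ((481.8132019042969, -194.44081115722656), (166.57064819335938, 165.52455139160156), 8.307106971740723)
steel seat 366
[ 0.4816 -0.1907  0.0836] [ 0.4527 -0.234   0.081 ] [ 0.5133 -0.1544  0.0889]
rect ((484.7591552734375, -200.79673767089844), (59.15424728393555, 73.35810852050781), 29.138925552368164)
shaft 168
[ 0.4821 -0.1923  0.1355] [ 0.4702 -0.207   0.1156] [ 0.4944 -0.1825  0.1463]
rect ((482.2629699707031, -194.73187255859375), (24.50366973876953, 24.28950309753418), 89.16439819335938)
hub 366
[0.5708 0.2123 0.0493] [0.5411 0.1814 0.0422] [0.5986 0.2431 0.0553]
rect ((570.9309692382812, 212.65493774414062), (52.55099868774414, 47.9431266784668), 74.43890380859375)
disc 1387
[0.5695 0.212  0.0086] [ 0.5111  0.1534 -0.0035] [0.6332 0.2755 0.0198]
rect ((571.269775390625, 213.85604858398438), (121.2821044921875, 121.02703094482422), 63.266822814941406)
mat 177
[5.485e-01 2.125e-01 3.000e-04] [ 0.477   0.1285 -0.0058] [0.6354 0.2874 0.0061]
rect ((556.1117553710938, 207.99209594726562), (158.90072631835938, 158.1073455810547), 89.02725982666016)
red 0
```

View pics/ctop.png

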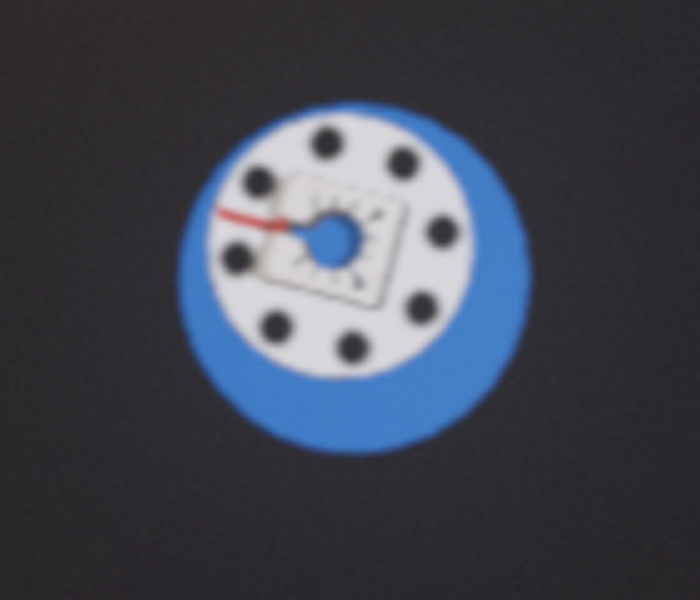

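View pics/dtop.png

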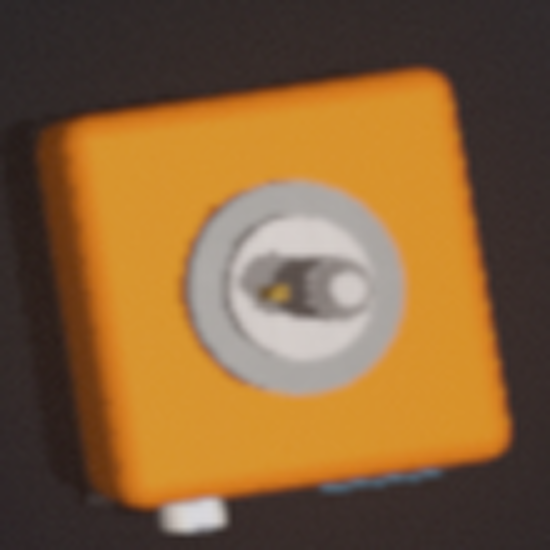

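View pics/cscene.png

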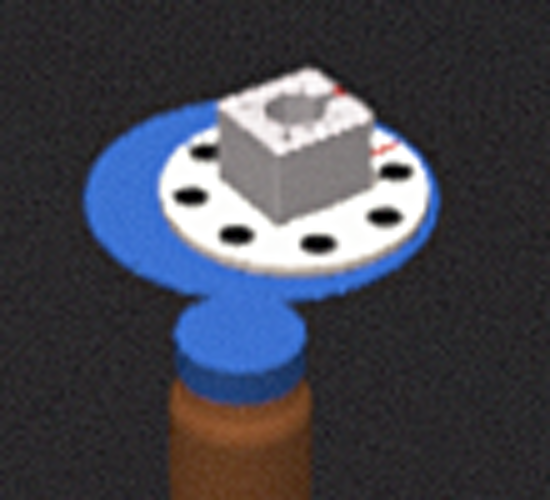

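View pics/dscene.png

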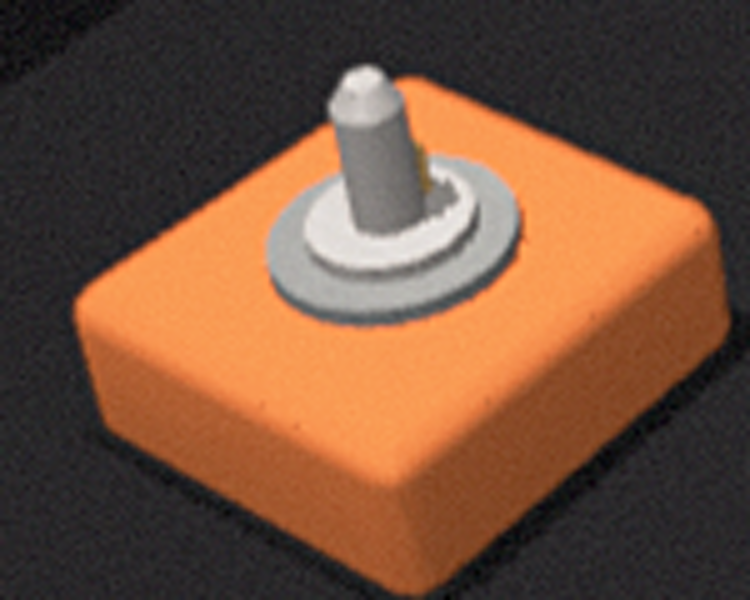

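```bash
cat >> h.py <<'E'
def Rt(yaw): # tool down; camera side direction 'yaw' deg; 
    x=np.array([0,0,-1.]); a=np.radians(yaw); c=np.array([np.cos(a),np.sin(a),0])
    z=SGN*c; y=np.cross(z,x); return np.stack([x,y,z],1)
SGN=1
def rel(pos,yaw):
    o=get_obs(); R=Ro.from_euler('xyz',o['tcp_rot'],degrees=True).as_matrix()
    s=R.T@(np.array(pos)-o['ee_pos'])*1000; r=Ro.from_matrix(R.T@Rt(yaw)).as_rotvec()
    print('shift',s.round(1),'turn',r.round(4)); return s,r
def show():
    o=get_obs(); R=Ro.from_euler('xyz',o['tcp_rot'],degrees=True).as_matrix()
    yaw=np.degrees(np.arctan2(*(SGN*R[:2,2])[::-1]))
    print('t',round(o['time'],2),'pos',o['ee_pos'].round(4),'yaw',yaw.round(2),'tilt',np.degrees(R[:2,0]).round(2),'F',o['wrist_force'].round(2),'T',o['torque'].round(3),'open',round(o['opening'],4),'q',o['q'].round(1))
E
python3 - <<'E'
from h import *
o=get_obs(); print(Ro.from_euler('xyz',o['tcp_rot'],degrees=True).as_matrix().round(3))
show(); rel([.482,-.215,.26],85)
E
```

```text
[[ 0.     0.255 -0.967]
 [-0.    -0.967 -0.255]
 [-1.     0.     0.   ]]
t 1.5 pos [ 0.1402 -0.5318  0.2313] yaw -165.23 tilt [ 0. -0.] F [ 0.09 -0.98 -0.76] T [0.018 0.041 0.009] open 0.0851 q [-75.2   5.   10.1  95.1  -0.   90. ]
shift [ -28.7 -219.2 -411.3] turn [ 1.9159 -0.     -0.    ]
```

```bash
sed -i 's/^SGN=1/SGN=-1/' h.py
python3 - <<'E'
from h import *
show(); rel([.482,-.215,.26],85)
E
```

```text
t 1.5 pos [ 0.1402 -0.5318  0.2313] yaw 14.77 tilt [ 0. -0.] F [ 0.09 -0.98 -0.76] T [0.018 0.041 0.009] open 0.0851 q [-75.2   5.   10.1  95.1  -0.   90. ]
shift [ -28.7 -219.2 -411.3] turn [-1.2257  0.     -0.    ]
```

Call:
apply_moves:
  rows:
    - [[-10, -15, -25, -0.1, 0, 0, 1], [-20, -40, -70, -0.2, 0, 0, 1], [-28, -65, -115, -0.34, 0, 0, 1], [-28, -90, -165, -0.48, 0, 0, 1], [-28, -115, -215, -0.62, 0, 0, 1], [-28, -140, -260, -0.76, 0, 0, 1], [-28, -165, -305, -0.9, 0, 0, 1], [-28, -190, -350, -1.03, 0, 0, 1], [-28, -210, -390, -1.15, 0, 0, 1], [-28, -219, -411, -1.226, 0, 0, 1], [-28, -219, -411, -1.226, 0, 0, 1], [-28, -219, -411, -1.226, 0, 0, 1]]

```text
time: 2.7
ee_pos: [0.4821, -0.2147, 0.259]
tcp_rot: [-95.0, 90.0, 170.1]
wrist_force: [-0.7, -0.3, 0.2]
opening: 0.0857
```

```bash

python3 - <<'E'
from h import *
show(); p=cams.camera('wrist'); save(p,'w1'); W=cloud(p); np.savez('w1',W=W,px=p['pixels'],**{k:p[k] for k in ['fx','fy','cx','cy','eye','attitude']})
print(p['eye'],p['attitude'])
E
```

```text
t 2.7 pos [ 0.4821 -0.2147  0.259 ] yaw 85.09 tilt [-0.04  0.01] F [-0.68 -0.32  0.16] T [-0.069 -0.027  0.001] open 0.0857 q [-24.    2.7  10.7  98.1  -0.   70.9]
[ 0.48992717 -0.1346827   0.40274724] [-18.25389774   0.11629889  -4.90432279]
```

View pics/w1.png

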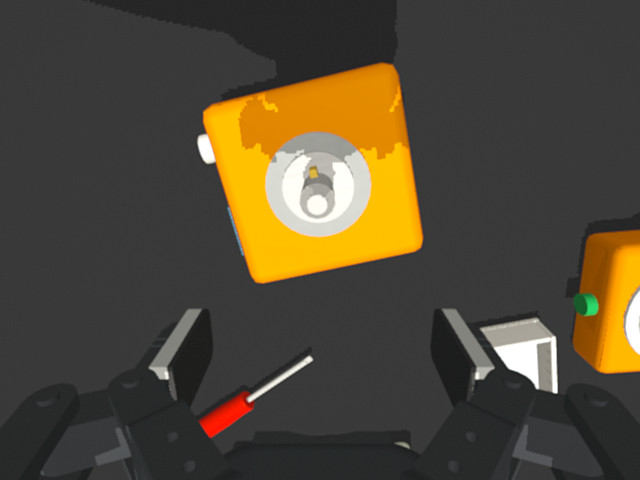

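```bash

python3 - <<'E'
from h import *
d=np.load('w1.npz'); p={k:d[k] for k in d.files}; W=p['W']; im=p['px'].astype(int)
c=p['px'][120:250,250:390]; cv2.imwrite('pics/w1c.png',cv2.resize(c,None,fx=5,fy=5,interpolation=cv2.INTER_CUBIC)[...,::-1])
z=W[...,2]; win=np.zeros_like(z,bool); win[125:245,255:380]=1
for nm,m in [('seat',win&(abs(z-.085)<.003)),('top',win&(z>.140)),('base flange',win&(abs(z-.08)<.009))]:
    q=W[m]; print(nm,len(q),q.mean(0).round(4)); (cx,cy),r=cv2.minEnclosingCircle((q[:,:2]*1000).astype(np.float32)); print(cx,cy,r)
dt=W[np.isfinite(z)&(abs(z-.07)<.004)&(abs(W[...,0]-.48)<.12)&(abs(W[...,1]+.19)<.12)]
print(cv2.minAreaRect((dt[:,:2]*1000).astype(np.float32)))
key=win&(im[...,0]-im[...,2]>60)&(abs(W[...,0]-.482)<.025)&(abs(W[...,1]+.194)<.025)
vu=np.argwhere(key); print(vu.mean(0),len(vu))
for v,u in vu[:40]: print(u,v,im[v,u],W[v,u].round(4))
# sphere/cylinder shaft axis: points z .1-.135
m=win&(z>.095)&(z<.134)&~key
q=W[m]; q=q[(np.hypot(q[:,0]-.482,q[:,1]+.194)<.02)]
from scipy.optimize import least_squares
r=least_squares(lambda x:np.hypot(q[:,0]-x[0],q[:,1]-x[1])-.013,[.482,-.194],loss='soft_l1',f_scale=.001); print('shaft axis',r.x,len(q))
E
```

```text
seat 2585 [ 0.4818 -0.1914  0.0862]
481.0340576171875 -196.0593719482422 30.172327041625977
top 686 [ 0.4813 -0.1948  0.1444]
480.7222595214844 -195.7880859375 11.074748039245605
base flange 10982 [ 0.4799 -0.1937  0.0782]
478.3121032714844 -199.38687133789062 75.78571319580078
((480.99530029296875, -195.6103515625), (164.5087890625, 164.93154907226562), 7.823661804199219)
[172.1011236  313.05617978] 89
313 166 [167 147 106] [ 0.4788 -0.1772  0.0882]
314 166 [163 139  89] [ 0.4797 -0.177   0.0902]
315 166 [160 135  83] [ 0.4805 -0.1769  0.0911]
310 167 [164 142 100] [ 0.4764 -0.1774  0.091 ]
311 167 [158 130  65] [ 0.4773 -0.1771  0.0937]
312 167 [157 128  57] [ 0.4782 -0.1771  0.0945]
313 167 [156 126  46] [ 0.4789 -0.1773  0.0936]
314 167 [157 125  39] [ 0.4798 -0.177   0.096 ]
315 167 [156 125  51] [ 0.4807 -0.1768  0.0976]
310 168 [158 130  68] [ 0.4766 -0.1774  0.0969]
311 168 [158 125  37] [ 0.4775 -0.1772  0.0991]
312 168 [159 127  41] [ 0.4782 -0.1773  0.0986]
313 168 [160 129  43] [ 0.4791 -0.177   0.1011]
314 168 [164 131  41] [ 0.48   -0.1768  0.1028]
315 168 [163 131  47]
[... 567 characters left out ...]
 182  66] [ 0.4793 -0.1774  0.1088]
314 170 [217 182  64] [ 0.48   -0.1777  0.1072]
315 170 [210 174  59] [ 0.4807 -0.1778  0.1076]
316 170 [179 147  68] [ 0.4815 -0.1778  0.1079]
309 171 [211 179 102] [ 0.4761 -0.178   0.1082]
310 171 [218 181  61] [ 0.4769 -0.1781  0.1081]
311 171 [220 184  64] [ 0.4776 -0.1782  0.1078]
312 171 [222 187  68] [ 0.4784 -0.1781  0.1088]
313 171 [222 187  69] [ 0.4792 -0.1781  0.1093]
314 171 [220 185  65] [ 0.4799 -0.1784  0.1077]
315 171 [216 180  63] [ 0.4807 -0.1783  0.109 ]
316 171 [191 156  63] [ 0.4815 -0.1785  0.1081]
309 172 [210 180 110] [ 0.476  -0.1788  0.1084]
310 172 [220 184  67] [ 0.4768 -0.179   0.1076]
shaft axis [ 0.48104803 -0.1960369 ] 244
```

View pics/w1c.png

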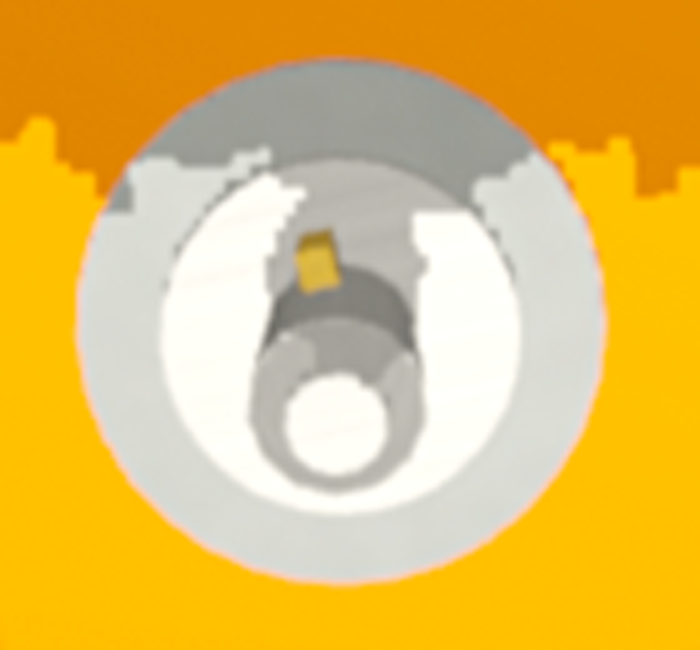

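```bash

python3 - <<'E'
from h import *
show(); rel([.571,.193,.26],75)
E
```

```text
t 2.75 pos [ 0.4816 -0.2154  0.2592] yaw 85.0 tilt [-0.03 -0.01] F [-0.71 -0.66 -0.5 ] T [-0.016 -0.003  0.053] open 0.0857 q [-24.1   2.6  10.7  98.1  -0.   70.9]
shift [  -0.9   53.5 -414.6] turn [0.1744 0.0002 0.0004]
```

Call:
apply_moves:
  rows:
    - [[0, 4, -30, 0.01, 0, 0, 1], [0, 10, -78, 0.03, 0, 0, 1], [0, 17, -127, 0.05, 0, 0, 1], [0, 23, -176, 0.07, 0, 0, 1], [0, 29, -225, 0.09, 0, 0, 1], [0, 36, -274, 0.11, 0, 0, 1], [0, 42, -323, 0.13, 0, 0, 1], [0, 48, -370, 0.15, 0, 0, 1], [0, 52, -402, 0.17, 0, 0, 1], [0, 53.5, -414.6, 0.1744, 0, 0, 1], [0, 53.5, -414.6, 0.1744, 0, 0, 1], [0, 53.5, -414.6, 0.1744, 0, 0, 1]]

```text
time: 3.95
ee_pos: [0.571, 0.1913, 0.2594]
tcp_rot: [-23.3, 90.0, -128.4]
wrist_force: [-0.4, -0.7, -0.0]
opening: 0.0854
```

```bash

python3 - <<'E'
from h import *
show(); p=cams.camera('wrist'); save(p,'w2'); W=cloud(p); im=p['pixels'].astype(int); z=W[...,2]
np.savez('w2',W=W,px=p['pixels'],**{k:p[k] for k in ['fx','fy','cx','cy','eye','attitude']})
near=(np.hypot(W[...,0]-.571,W[...,1]-.213)<.07)
def ra(m):
    q=(W[m][:,:2]*1000).astype(np.float32); print(len(q),cv2.minAreaRect(q),cv2.minEnclosingCircle(q))
hubm=near&(z>.046)&(z<.057); ra(hubm)
discm=near&(abs(z-.011)<.004)&(im[...,0]>150); ra(discm)
red=near&(im[...,0]-im[...,1]>70)&(im[...,0]-im[...,2]>70)
q=W[red]; print('red',len(q),q.mean(0))
for lo,hi in[(.0,.02),(.045,.06)]:
    s=q[(q[:,2]>lo)&(q[:,2]<hi)]; print(len(s),s.mean(0).round(4), np.degrees(np.arctan2(s.mean(0)[1]-.213,s.mean(0)[0]-.571)))
c=p['pixels'][100:280,220:420]; cv2.imwrite('pics/w2c.png',cv2.resize(c,None,fx=4,fy=4,interpolation=cv2.INTER_CUBIC)[...,::-1])
# bore points (depth inside) 
E
```

```text
t 3.95 pos [0.571  0.1913 0.2594] yaw 74.93 tilt [-0.02 -0.03] F [-0.44 -0.69 -0.04] T [-0.048 -0.015 -0.035] open 0.0854 q [ 18.5  13.3  22.6  99.4  -0.  123.6]
2125 ((569.9512329101562, 212.5709228515625), (52.21943664550781, 48.05674743652344), 74.50125885009766) ((569.8233032226562, 212.7340545654297), 34.57959747314453)
6257 ((570.0639038085938, 212.81161499023438), (118.705810546875, 118.78447723388672), 42.83694076538086) ((569.9938354492188, 212.5372314453125), 59.86159133911133)
red 145 [0.58054492 0.25144428 0.01910055]
122 [0.5814 0.2544 0.0128] 75.94434747771622
23 [0.5763 0.236  0.0526] 77.13287809150869
```

View pics/w2.png

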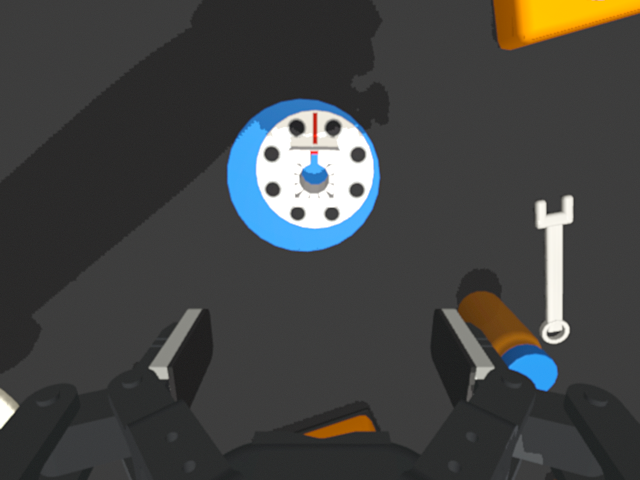

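View pics/w2c.png

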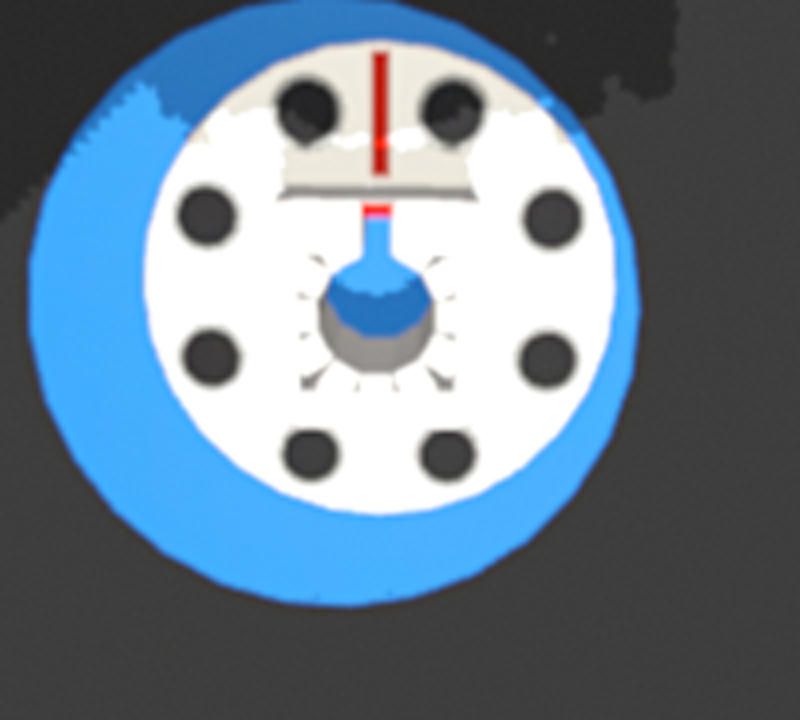

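```bash

python3 - <<'E'
from h import *
show(); rel([.5704,.2126,.018],74.7)
E
```

```text
t 4.0 pos [0.571  0.1911 0.2596] yaw 74.9 tilt [-0.01 -0.02] F [ 0.47  0.82 -0.17] T [ 0.014  0.038 -0.002] open 0.0857 q [ 18.5  13.2  22.6  99.4  -0.  123.6]
shift [241.6  -6.2 -20.7] turn [0.0035 0.0003 0.    ]
```

Call:
apply_moves:
  rows:
    - [[25, -3, -8, 0, 0, 0, 1], [65, -5, -16, 0.0035, 0, 0, 1], [105, -6, -20.7, 0.0035, 0, 0, 1], [140, -6.2, -20.7, 0.0035, 0, 0, 1], [170, -6.2, -20.7, 0.0035, 0, 0, 1], [195, -6.2, -20.7, 0.0035, 0, 0, 1], [215, -6.2, -20.7, 0.0035, 0, 0, 1], [230, -6.2, -20.7, 0.0035, 0, 0, 1], [238, -6.2, -20.7, 0.0035, 0, 0, 1], [241, -6.2, -20.7, 0.0035, 0, 0, 1], [241, -6.2, -20.7, 0.0035, 0, 0, 1]]

```text
time: 5.1
ee_pos: [0.5707, 0.2123, 0.0191]
tcp_rot: [83.3, 90.0, -22.0]
wrist_force: [0.0, -0.8, 0.3]
opening: 0.0855
```

```bash

python3 - <<'E'
from h import *
show(); rel([.5704,.2126,.018],74.7);p=cams.camera('wrist'); save(p,'w3')
E
```

```text
t 5.1 pos [0.5707 0.2123 0.0191] yaw 74.68 tilt [ 0.02 -0.01] F [ 0.02 -0.82  0.28] T [-0.002  0.023  0.006] open 0.0855 q [ 20.4  14.1  -3.1  72.8  -0.  125.7]
shift [ 1.1 -0.3 -0.2] turn [-0.0004  0.0001 -0.0004]
```

View pics/w3.png

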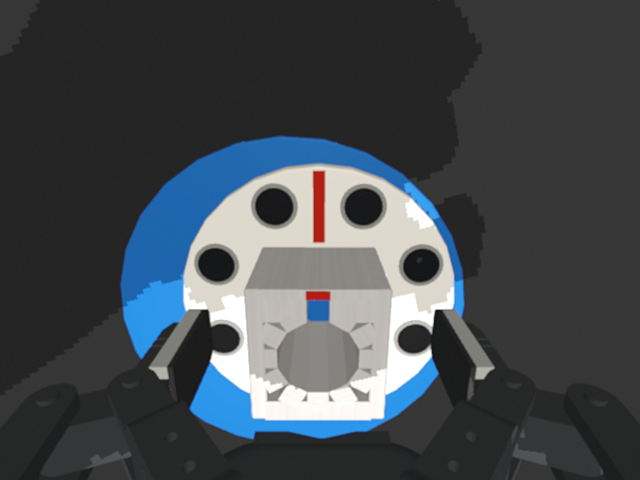

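Call:
apply_moves:
  rows:
    - [[0, 0, 0, 0, 0, 0, 0.6], [0, 0, 0, 0, 0, 0, 0.5], [0, 0, 0, 0, 0, 0, 0.4], [0, 0, 0, 0, 0, 0, 0.3], [0, 0, 0, 0, 0, 0, 0.3], [0, 0, 0, 0, 0, 0, 0.3], [0, 0, 0, 0, 0, 0, 0.3], [0, 0, 0, 0, 0, 0, 0.3]]
  newtons: 45

```text
time: 5.95
ee_pos: [0.5712, 0.2129, 0.0203]
tcp_rot: [124.4, 89.9, 19.1]
wrist_force: [-1.5, 0.8, 5.8]
opening: 0.0474
```

```bash

python3 - <<'E'
from h import *
show(); p=cams.camera('wrist'); save(p,'w4')
E
```

```text
t 5.95 pos [0.5712 0.2129 0.0203] yaw 74.7 tilt [0.11 0.04] F [-1.54  0.77  5.8 ] T [0.113 0.395 0.003] open 0.0474 q [ 20.4  14.1  -3.   72.8  -0.  125.7]
```

View pics/w4.png

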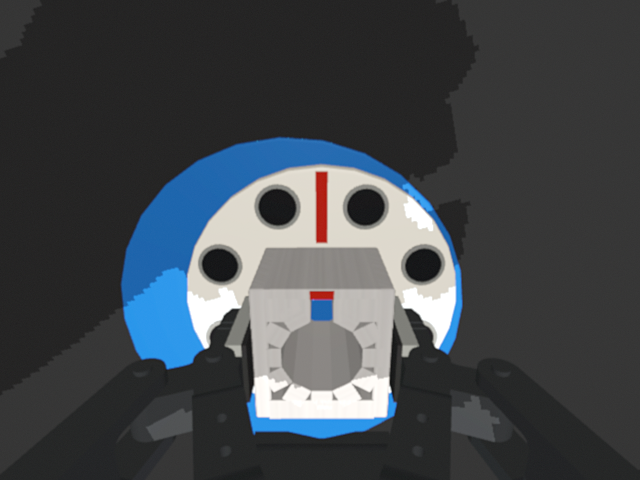

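Call:
apply_moves:
  rows:
    - [[-4, 0, 0, 0, 0, 0, 0.3], [-12, 0, 0, 0, 0, 0, 0.3], [-25, 0, 0, 0, 0, 0, 0.3], [-45, 0, 0, 0, 0, 0, 0.3], [-70, 0, 0, 0, 0, 0, 0.3], [-95, 0, 0, 0, 0, 0, 0.3], [-120, 0, 0, 0, 0, 0, 0.3], [-145, 0, 0, 0, 0, 0, 0.3], [-165, 0, 0, 0, 0, 0, 0.3], [-178, 0, 0, 0, 0, 0, 0.3], [-185, 0, 0, 0, 0, 0, 0.3], [-185, 0, 0, 0, 0, 0, 0.3], [-185, 0, 0, 0, 0, 0, 0.3]]

```text
time: 7.3
ee_pos: [0.5706, 0.2126, 0.2043]
tcp_rot: [117.7, 90.0, 12.4]
wrist_force: [0.3, 0.5, -3.8]
opening: 0.0472
```

```bash

python3 - <<'E'
from h import *
show(); p=cams.camera('wrist'); save(p,'w5'); W=cloud(p)
o=get_obs(); R=Ro.from_euler('xyz',o['tcp_rot'],degrees=True).as_matrix(); T=(W-o['ee_pos'])@R*1000
np.savez('w5',W=W,T=T,px=p['pixels'])
im=p['pixels'].astype(int)
# hub top in tool frame: x about -34
m=(T[...,0]<-28)&(T[...,0]>-45)&(abs(T[...,1])<24)&(abs(T[...,2])<40); q=T[m]; print(len(q),np.median(q,0))
print(cv2.minAreaRect(q[:,1:].astype(np.float32)))
m=(abs(T[...,0]-7)<4)&(np.hypot(T[...,1],T[...,2])<70)&(im[...,0]>120); q=T[m]; print(len(q),np.median(q,0), cv2.minEnclosingCircle(q[:,1:].astype(np.float32)))
A=np.c_[q[:,1:],np.ones(len(q))]; print('tilt plane',np.linalg.lstsq(A,q[:,0],rcond=None)[0])
e=R.T@(np.zeros(3)); rel([.4815,-.1955,.205],97.3)
E
```

```text
t 7.3 pos [0.5706 0.2126 0.2043] yaw 74.7 tilt [0.04 0.01] F [ 0.34  0.5  -3.77] T [-0.052  0.004  0.036] open 0.0472 q [ 20.4  12.7  15.8  93.   -0.  125.7]
14507 [-32.03415344  -2.22757135  -3.32406425]
((-9.5367431640625e-06, 0.2971763610839844), (47.9974479675293, 53.92259979248047), 0.0019943593069911003)
20814 [  7.84927146   0.63006804 -29.6760913 ] ((0.7083498239517212, -0.1674199104309082), 59.817420959472656)
tilt plane [ 2.43122386e-03 -3.90958747e-03  7.70715569e+00]
shift [ -1.   21.8 417.1] turn [-3.944e-01 -0.000e+00 -3.000e-04]
```

View pics/w5.png

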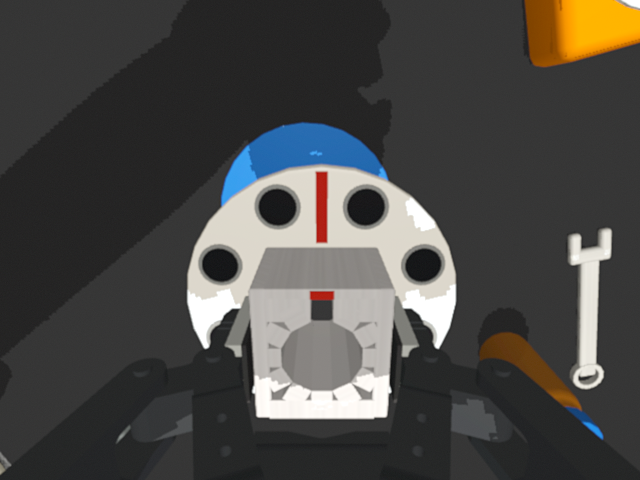

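Call:
apply_moves:
  rows:
    - [[0, 0.5, 10, 0, 0, 0, 0.3], [0, 1, 30, 0, 0, 0, 0.3], [0, 3, 60, -0.01, 0, 0, 0.3], [0, 5, 95, -0.02, 0, 0, 0.3], [0, 7, 133, -0.03, 0, 0, 0.3], [0, 9, 171, -0.04, 0, 0, 0.3], [0, 11, 209, -0.05, 0, 0, 0.3], [0, 13, 247, -0.06, 0, 0, 0.3], [0, 15, 285, -0.07, 0, 0, 0.3], [0, 17, 323, -0.08, 0, 0, 0.3], [0, 19, 358, -0.09, 0, 0, 0.3], [0, 20, 387, -0.0925, 0, 0, 0.3], [0, 21, 406, -0.0925, 0, 0, 0.3], [0, 21.5, 415, -0.0925, 0, 0, 0.3], [0, 21.5, 417, -0.0925, 0, 0, 0.3], [0, 21.5, 417, -0.0925, 0, 0, 0.3], [0, 21.5, 417, -0.0925, 0, 0, 0.3]]

```text
time: 9.05
ee_pos: [0.4813, -0.1945, 0.204]
tcp_rot: [151.8, 90.0, 51.9]
wrist_force: [0.8, -1.7, -3.0]
opening: 0.0474
```

```bash

python3 - <<'E'
from h import *
show(); rel([.4812,-.1957,.165],80)
p=cams.camera('scene'); save(p,'s6'); W=cloud(p); 
c=p['pixels'][190:390,70:270]; cv2.imwrite('pics/s6c.png',cv2.resize(c,None,fx=4,fy=3,interpolation=cv2.INTER_CUBIC)[...,::-1])
E
```

```text
t 9.05 pos [ 0.4813 -0.1945  0.204 ] yaw 80.06 tilt [0.01 0.01] F [ 0.78 -1.7  -3.  ] T [ 0.042 -0.001  0.013] open 0.0474 q [-22.    0.2   2.1  91.9   0.   77.9]
shift [39.   0.1  1.2] turn [ 0.001  -0.0003 -0.0002]
```

View pics/s6c.png

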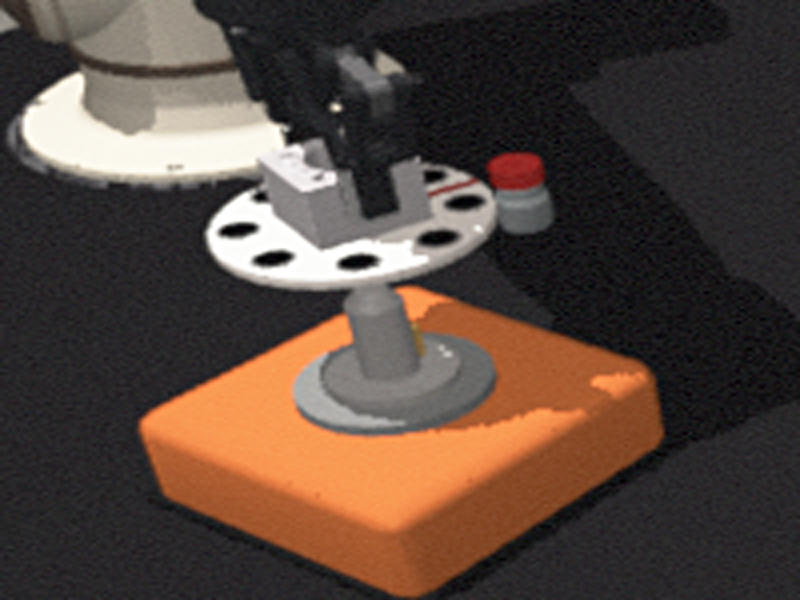

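Call:
apply_moves:
  rows:
    - [[5, 0.1, 0.5, 0, 0, 0, 0.3], [12, 0.1, 1.2, 0, 0, 0, 0.3], [20, 0.1, 1.2, 0, 0, 0, 0.3], [28, 0.1, 1.2, 0, 0, 0, 0.3], [34, 0.1, 1.2, 0, 0, 0, 0.3], [39, 0.1, 1.2, 0, 0, 0, 0.3], [43, 0.1, 1.2, 0, 0, 0, 0.3], [46, 0.1, 1.2, 0, 0, 0, 0.3], [47, 0.1, 1.2, 0, 0, 0, 0.3], [47, 0.1, 1.2, 0, 0, 0, 0.3]]

```text
time: 10.1
ee_pos: [0.4813, -0.1957, 0.157]
tcp_rot: [133.6, 90.0, 33.6]
wrist_force: [-0.1, -0.1, -3.6]
opening: 0.0472
```

```bash

python3 - <<'E'
from h import *
show(); p=cams.camera('wrist'); W=cloud(p); c=p['pixels'][240:440,200:440]; cv2.imwrite('pics/w7.png',cv2.resize(c,None,fx=3,fy=3,interpolation=cv2.INTER_CUBIC)[...,::-1])
o=get_obs(); R=Ro.from_euler('xyz',o['tcp_rot'],degrees=True).as_matrix(); T=(W-o['ee_pos'])@R*1000
m=(T[...,0]>5)&(T[...,0]<20)&(np.hypot(T[...,1],T[...,2])<12); q=T[m]; print(len(q),q.min(0) if len(q) else 0,q.max(0) if len(q) else 0,q.mean(0))
rel([.4812,-.1957,.14],80)
E
```

```text
t 10.1 pos [ 0.4813 -0.1957  0.157 ] yaw 80.06 tilt [0.02 0.01] F [-0.07 -0.14 -3.63] T [0.061 0.022 0.002] open 0.0472 q [-22.1  -0.1  -3.4  86.7   0.   77.8]
266 [ 9.87768092 -4.24556812  0.20909996] [18.94691637  5.62432308 11.38222591] [11.31129963  0.59570586  3.99460079]
shift [17.2 -0.2  0. ] turn [ 0.0012 -0.0002 -0.0005]
```

View pics/w7.png

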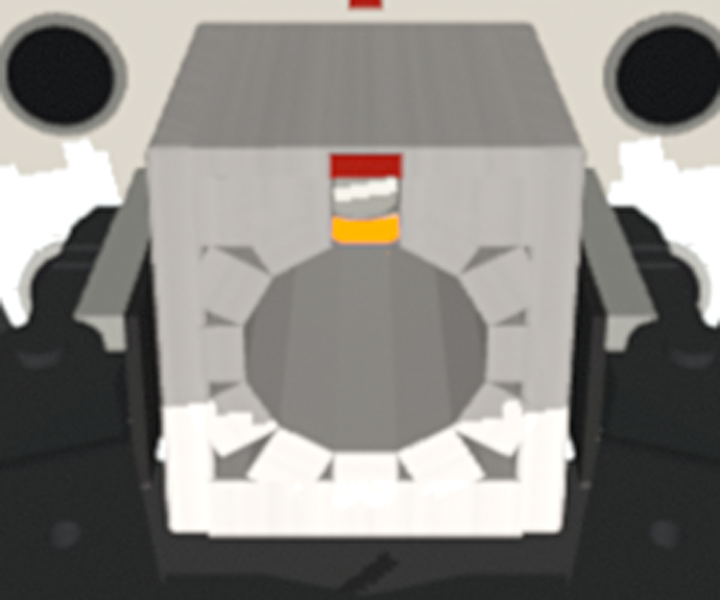

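Call:
apply_moves:
  rows:
    - [[2, 0, 0, 0, 0, 0, 0.3], [4, 0, 0, 0, 0, 0, 0.3], [6, 0, 0, 0, 0, 0, 0.3], [8, 0, 0, 0, 0, 0, 0.3], [9, 0, 0, 0, 0, 0, 0.3], [9, 0, 0, 0, 0, 0, 0.3]]

```text
time: 10.75
ee_pos: [0.4813, -0.1957, 0.148]
tcp_rot: [136.1, 90.0, 36.2]
wrist_force: [-0.1, 0.5, -3.0]
opening: 0.0472
```

```bash

python3 - <<'E'
from h import *
show(); rel([.4812,-.1957,.14],80)
E
```

```text
t 10.75 pos [ 0.4813 -0.1957  0.148 ] yaw 80.06 tilt [0.02 0.01] F [-0.08  0.54 -3.  ] T [ 0.034  0.04  -0.06 ] open 0.0472 q [-22.1  -0.1  -4.4  85.7   0.   77.8]
shift [ 8.  -0.1  0. ] turn [ 0.0011 -0.0003 -0.0002]
```

Call:
apply_moves:
  rows:
    - [[3, 0, 0, 0, 0, 0, 0.3], [6, 0, 0, 0, 0, 0, 0.3], [9, 0, 0, 0, 0, 0, 0.3], [12, 0, 0, 0, 0, 0, 0.3], [15, 0, 0, 0, 0, 0, 0.3], [18, 0, 0, 0, 0, 0, 0.3], [20, 0, 0, 0, 0, 0, 0.3], [21, 0, 0, 0, 0, 0, 0.3], [21, 0, 0, 0, 0, 0, 0.3]]

```text
time: 11.65
ee_pos: [0.4812, -0.1956, 0.1269]
tcp_rot: [168.6, 90.0, 68.7]
wrist_force: [-0.3, 0.0, -2.5]
opening: 0.0473
```

```bash

python3 - <<'E'
from h import *
show()
E
```

```text
t 11.65 pos [ 0.4812 -0.1956  0.1269] yaw 80.07 tilt [0.01 0.02] F [-0.33  0.03 -2.5 ] T [ 0.007 -0.002 -0.004] open 0.0473 q [-22.1  -0.   -6.6  83.4   0.   77.8]
```

Now approach the key in 0.5 mm steps.

Call:
apply_moves:
  rows:
    - [[0.7, 0, 0, 0, 0, 0, 0.3], [1.4, 0, 0, 0, 0, 0, 0.3], [2, 0, 0, 0, 0, 0, 0.3], [2.5, 0, 0, 0, 0, 0, 0.3], [3, 0, 0, 0, 0, 0, 0.3], [3, 0, 0, 0, 0, 0, 0.3]]

```text
time: 12.25
ee_pos: [0.4813, -0.1957, 0.1242]
tcp_rot: [114.6, 90.0, 14.7]
wrist_force: [-1.2, 0.6, -0.5]
opening: 0.0477
```

Call:
apply_moves:
  rows:
    - [[0.4, 0, 0, 0, 0, 0, 0.3], [0.8, 0, 0, 0, 0, 0, 0.3], [0.8, 0, 0, 0, 0, 0, 0.3]]

```text
time: 12.55
ee_pos: [0.4813, -0.1957, 0.124]
tcp_rot: [92.6, 89.9, -7.3]
wrist_force: [-2.8, 0.4, 4.8]
opening: 0.0471
```

```bash

python3 - <<'E'
from h import *
show()
E
```

```text
t 12.55 pos [ 0.4813 -0.1957  0.124 ] yaw 80.06 tilt [ 0.06 -0.01] F [-2.79  0.42  4.76] T [0.255 0.698 0.013] open 0.0471 q [-22.1  -0.   -7.   83.    0.   77.8]
```

Call:
apply_moves:
  rows:
    - [[0.4, 0, 0, -0.03, 0, 0, 0.3], [0.4, 0, 0, -0.06, 0, 0, 0.3], [0.4, 0, 0, -0.09, 0, 0, 0.3], [0.4, 0, 0, -0.12, 0, 0, 0.3], [0.4, 0, 0, -0.15, 0, 0, 0.3], [0.4, 0, 0, -0.18, 0, 0, 0.3], [0.4, 0, 0, -0.2, 0, 0, 0.3], [0.4, 0, 0, -0.2, 0, 0, 0.3]]

```text
time: 13.35
ee_pos: [0.4815, -0.1956, 0.1238]
tcp_rot: [86.7, 89.9, -1.7]
wrist_force: [0.4, 3.7, 4.6]
opening: 0.0471
```

```bash

python3 - <<'E'
from h import *
show()
E
```

```text
t 13.35 pos [ 0.4815 -0.1956  0.1238] yaw 91.58 tilt [ 0.08 -0.  ] F [0.44 3.68 4.57] T [ 1.07  -0.101 -0.042] open 0.0471 q [-22.1  -0.   -7.   83.    0.   66.3]
```

Call:
apply_moves:
  rows:
    - [[0.4, 0, 0, -0.02, 0, 0, 0.3], [0.4, 0, 0, -0.04, 0, 0, 0.3], [0.4, 0, 0, -0.055, 0, 0, 0.3], [0.4, 0, 0, -0.055, 0, 0, 0.3]]

```text
time: 13.75
ee_pos: [0.4815, -0.1956, 0.1234]
tcp_rot: [82.6, 89.9, -2.7]
wrist_force: [0.6, 4.1, 5.9]
opening: 0.0477
```

```bash

python3 - <<'E'
from h import *
show()
E
```

```text
t 13.75 pos [ 0.4815 -0.1956  0.1234] yaw 94.75 tilt [ 0.09 -0.  ] F [0.62 4.14 5.9 ] T [ 1.041  0.113 -0.037] open 0.0477 q [-22.1  -0.   -7.   82.9   0.   63.1]
```

Call:
apply_moves:
  rows:
    - [[0.4, 0, 0, -0.015, 0, 0, 0.3], [0.4, 0, 0, -0.03, 0, 0, 0.3], [0.4, 0, 0, -0.04, 0, 0, 0.3], [0.4, 0, 0, -0.04, 0, 0, 0.3]]

```text
time: 14.15
ee_pos: [0.4812, -0.1959, 0.1223]
tcp_rot: [26.8, 90.0, -56.2]
wrist_force: [-0.9, -0.1, -3.1]
opening: 0.0477
```

```bash

python3 - <<'E'
from h import *
show()
E
```

```text
t 14.15 pos [ 0.4812 -0.1959  0.1223] yaw 97.03 tilt [ 0.02 -0.02] F [-0.88 -0.1  -3.07] T [-0.116  0.112  0.033] open 0.0477 q [-22.1   0.   -7.1  82.9  -0.   60.8]
```

Call:
apply_moves:
  rows:
    - [[0.7, 0, 0, 0, 0, 0, 0.3], [1.4, 0, 0, 0, 0, 0, 0.3], [2, 0, 0, 0, 0, 0, 0.3], [2, 0, 0, 0, 0, 0, 0.3]]

```text
time: 14.55
ee_pos: [0.4811, -0.1959, 0.1201]
tcp_rot: [-0.7, 90.0, -83.6]
wrist_force: [-0.1, -0.2, -3.6]
opening: 0.0476
```

```bash

python3 - <<'E'
from h import *
show()
E
```

```text
t 14.55 pos [ 0.4811 -0.1959  0.1201] yaw 97.02 tilt [ 0.   -0.02] F [-0.11 -0.22 -3.57] T [-0.018  0.047 -0.001] open 0.0476 q [-22.1   0.   -7.3  82.6  -0.   60.8]
```

Call:
apply_moves:
  rows:
    - [[1.5, 0, 0, -0.01, 0, 0, 0.3], [3.5, 0, 0, -0.01, 0, 0, 0.3], [5.5, 0, 0, -0.01, 0, 0, 0.3], [7.5, 0, 0, -0.01, 0, 0, 0.3], [8, 0, 0, -0.01, 0, 0, 0.3]]

```text
time: 15.05
ee_pos: [0.481, -0.1959, 0.1117]
tcp_rot: [-62.3, 90.0, -144.7]
wrist_force: [-0.2, -0.4, -3.1]
opening: 0.0473
```

```bash

python3 - <<'E'
from h import *
show()
E
```

```text
t 15.05 pos [ 0.481  -0.1959  0.1117] yaw 97.6 tilt [-0.02 -0.01] F [-0.2  -0.36 -3.1 ] T [ 0.039 -0.016  0.001] open 0.0473 q [-22.1   0.1  -8.2  81.7  -0.   60.3]
```

Call:
apply_moves:
  rows:
    - [[1.5, 0, 0, 0, 0, 0, 0.3], [3, 0, 0, 0, 0, 0, 0.3], [4.5, 0, 0, 0, 0, 0, 0.3], [6, 0, 0, 0, 0, 0, 0.3], [7, 0, 0, 0, 0, 0, 0.3], [8, 0, 0, 0, 0, 0, 0.3], [8, 0, 0, 0, 0, 0, 0.3]]

```text
time: 15.75
ee_pos: [0.4809, -0.1959, 0.1036]
tcp_rot: [-81.0, 90.0, -163.4]
wrist_force: [0.6, 0.3, -3.2]
opening: 0.0473
```

```bash

python3 - <<'E'
from h import *
show()
E
```

```text
t 15.75 pos [ 0.4809 -0.1959  0.1036] yaw 97.6 tilt [-0.03 -0.01] F [ 0.57  0.34 -3.2 ] T [-0.043 -0.001 -0.02 ] open 0.0473 q [-22.1   0.2  -9.   80.8  -0.   60.3]
```

Call:
apply_moves:
  rows:
    - [[0.5, 0, 0, 0, 0, 0, 0.3], [1, 0, 0, 0, 0, 0, 0.3], [1.4, 0, 0, 0, 0, 0, 0.3], [1.4, 0, 0, 0, 0, 0, 0.3]]

```text
time: 16.15
ee_pos: [0.4809, -0.1958, 0.1023]
tcp_rot: [-73.1, 90.0, -155.5]
wrist_force: [-0.5, -0.7, -1.6]
opening: 0.0474
```

```bash

python3 - <<'E'
from h import *
show()
E
```

```text
t 16.15 pos [ 0.4809 -0.1958  0.1023] yaw 97.6 tilt [-0.03 -0.01] F [-0.55 -0.75 -1.58] T [0.052 0.091 0.044] open 0.0474 q [-22.1   0.2  -9.1  80.7  -0.   60.3]
```

Call:
apply_moves:
  rows:
    - [[0.4, 0, 0, 0, 0, 0, 0.3], [0.8, 0, 0, 0, 0, 0, 0.3], [0.8, 0, 0, 0, 0, 0, 0.3]]

```text
time: 16.45
ee_pos: [0.4809, -0.1959, 0.1023]
tcp_rot: [15.4, 90.0, -67.0]
wrist_force: [-3.8, 1.2, 4.6]
opening: 0.0471
```

```bash

python3 - <<'E'
from h import *
show()
E
```

```text
t 16.45 pos [ 0.4809 -0.1959  0.1023] yaw 97.59 tilt [ 0.01 -0.03] F [-3.82  1.22  4.58] T [0.272 0.623 0.014] open 0.0471 q [-22.2   0.2  -9.2  80.6  -0.   60.3]
```

Call:
apply_moves:
  rows:
    - [[0, 0, 0, 0, 0, 0, 0.5], [0, 0, 0, 0, 0, 0, 0.6], [0, 0, 0, 0, 0, 0, 0.75], [0, 0, 0, 0, 0, 0, 0.9], [0, 0, 0, 0, 0, 0, 1], [0, 0, 0, 0, 0, 0, 1], [0, 0, 0, 0, 0, 0, 1], [0, 0, 0, 0, 0, 0, 1]]

```text
time: 17.25
ee_pos: [0.4809, -0.1959, 0.1023]
tcp_rot: [13.3, 90.0, -69.1]
wrist_force: [-0.2, -0.7, -0.1]
opening: 0.0856
```

```bash

python3 - <<'E'
from h import *
show(); p=cams.camera('wrist'); save(p,'w8'); W=cloud(p)
E
```

```text
t 17.25 pos [ 0.4809 -0.1959  0.1023] yaw 97.59 tilt [ 0.01 -0.03] F [-0.2  -0.71 -0.1 ] T [ 0.004 -0.008  0.002] open 0.0856 q [-22.2   0.2  -9.1  80.6  -0.   60.3]
```

View pics/w8.png

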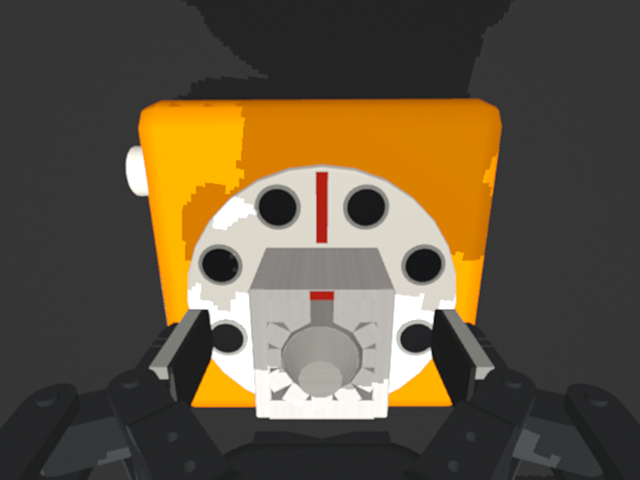

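Fingers open and clear of the hub (pads at u≈200 and 445, hub 250–393); shaft tip stands through the bore. Retreat straight up and check.

Call:
apply_moves:
  rows:
    - [[-4, 0, 0, 0, 0, 0, 1], [-14, 0, 0, 0, 0, 0, 1], [-30, 0, 0, 0, 0, 0, 1], [-55, 0, 0, 0, 0, 0, 1], [-85, 0, 0, 0, 0, 0, 1], [-115, 0, 0, 0, 0, 0, 1], [-140, 0, 0, 0, 0, 0, 1], [-155, 0, 0, 0, 0, 0, 1], [-160, 0, 0, 0, 0, 0, 1], [-160, 0, 0, 0, 0, 0, 1]]

```text
time: 18.3
ee_pos: [0.4812, -0.1959, 0.2631]
tcp_rot: [48.0, 89.9, -34.4]
wrist_force: [0.2, -0.5, 0.1]
opening: 0.0854
```

```bash

python3 - <<'E'
from h import *
show()
for n in ['wrist','scene','top']:
    p=cams.camera(n); save(p,n+'9'); W=cloud(p); im=p['pixels'].astype(int)
    z=W[...,2]; near=np.hypot(W[...,0]-.481,W[...,1]+.196)<.06
    wh=near&(abs(z-.093)<.008)&(im[...,:3].min(-1)>110); hub=near&(abs(z-.133)<.004); q=W[wh]
    A=np.c_[q[:,:2]-[.481,-.196],np.ones(len(q))]; print(n,'disc',len(q),np.linalg.lstsq(A,q[:,2],rcond=None)[0].round(4),'median',np.median(q[:,2]).round(4),'hub top',np.median(W[hub][:,2]).round(4),'tip',np.nanmax(z[near]).round(4))
    for l in ['bottle_mid','beaker_mid']: print(l,[(d['at'].round(4) if hasattr(d['at'],'round') else d['at'],d['confidence']) for d in cams.find_in(l,p)])
E
```

```text
t 18.3 pos [ 0.4812 -0.1959  0.2631] yaw 97.6 tilt [ 0.08 -0.06] F [ 0.2  -0.52  0.08] T [-0.063 -0.009  0.069] open 0.0854 q [-22.1   1.5  10.   98.4  -0.   60.3]
wrist disc 8479 [-0.0014 -0.0003  0.0942] median 0.0942 hub top 0.1341 tip 0.3578
bottle_mid [([0.695, -0.0123, 0.0379], 0.97)]
beaker_mid []
scene disc 1137 [-0.0158  0.0055  0.0931] median 0.0926 hub top 0.1325 tip 0.6174
bottle_mid [([0.7271, -0.0102, 0.0743], 0.65)]
beaker_mid [([0.6161, 0.4065, 0.0597], 0.56)]
top disc 1538 [ 0.0036 -0.002   0.091 ] median 0.0909 hub top 0.1314 tip 0.7133
bottle_mid [([0.6997, 0.0077, 0.1211], 0.91)]
beaker_mid [([0.6133, 0.4297, 0.044], 0.89)]
```

View pics/scene9.png

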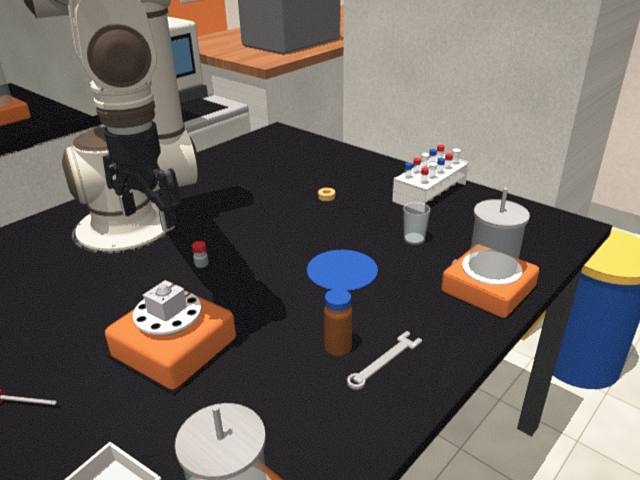

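View pics/wrist9.png

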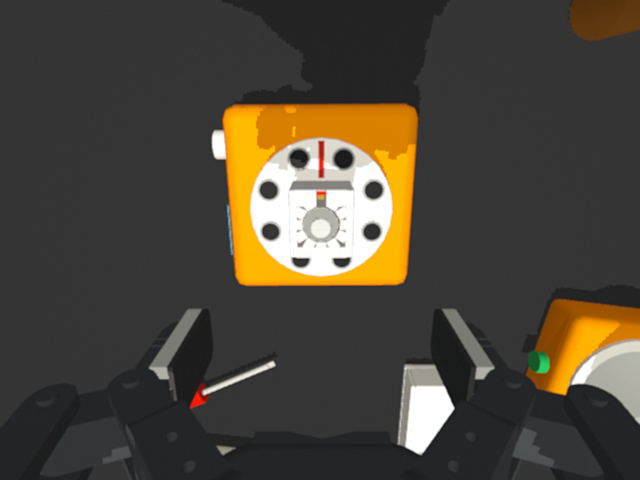

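The scene picture shows the carousel flat on the orange drive (about 167, 312). The blue mat is empty, and the jar (338, 325) and beaker (415, 223) are where they were. In the wrist view the hub is centred on the shaft (320, 225) and the key shows in the keyway.

```bash
python3 -c "
from h import *
print(bot.job_done())"
```

```text
the job is handed in; nothing more can be done
None
```

The carousel is on the drive unit's shaft, fully home on the seat and released, and I handed the job in after about 19 s of the 64 s.

- **How it went:** I gripped the hub on its flats at about 45 N and lowered it over the shaft until it rested on the key. I stopped 17° short of the key angle seen by the wrist camera, so the hub met the key first. I then turned it anticlockwise under about 8 N until the keyway dropped in at about 97° in the world frame.
- **Seating:** From there it went down freely. I felt the seat 22 mm below the key contact, which is the full key height.
- **Forces:** After letting go, the readings were near zero, and I drew the gripper straight up clear. The readings I took between moves never showed more than about 8 N of push.
- **Last checks:** The disc top reads 91–94 mm above the bench in the three cameras, against 93 mm expected, and the hub top reads 131–134 mm against 133 mm. The wrist and top cameras show it level within about 0.2°. The scene camera's fit showed about 1° of tilt, but from far fewer depth points.
- **Jar and beaker:** Both stand where they were; the beaker's positions repeated within about 2.5 mm in both fixed views. The jar's reading in the top view shifted by about 6 mm, but the scene view shifted only about 3 mm and the jar looks unmoved in its picture. The arm never came near it.

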